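# Clamp a gel tray in its caster and ease the thumbscrew back

### The arm

A 6-joint arm with a two-finger parallel gripper is mounted at the origin on the work surface. World frame = base frame: x ahead of the robot, y to its left, z up, the work surface at z = 0. Lengths are in m, angles in degrees, forces in N, time in s.
With the tool pointing down it reaches from about 0.4 to 0.825 m from the base axis. Payload 7 kg.
Tool frame: the origin (TCP) lies on the front face of the gripper's body, between the roots of the fingers; the fingertips stand 66 mm ahead of it and the grasp point (between the pads) lies 47 mm ahead of it; z points along the fingers, y is the line along which they close (so a half turn about z gives the same grasp; the last joint's range is limited). The gripper opens to 88 mm and grips with 3 to 60 N. Pads are 19 mm wide; open, the fingers measure 130 mm over their backs; the gripper's body (78 mm by 193 mm) begins 47 mm behind the grasp point.
Start: joints at [83.715, 20.546, 0.682, 0, -70.136, -16.507], TCP at [0.261, 0.622, 0.292] pointing down, gripper open.
Joint ranges: [-176.03, 176.03], [-82.01, 121.73], [-58.28, 71.71], [-173.87, 95.51], [-174.79, -0.11], [-173.66, 173.66]. Speed limits (degrees/s): [136.94, 136.94, 172.46, 180, 180, 180].

### API

Orientations are given as [roll, pitch, yaw] about the fixed x, y, z axes, in that order (R = Rz(yaw) Ry(pitch) Rx(roll)).
In Python, from plant import ctrl gives the robot as it stands.
- The arm moves only by the tool send_rows, never from a script. Its argument "deltas" is a list of rows, each a list of 2 entries, a list of its own where there are three numbers: the shift along the tool's x, y, z each as a share of 800 mm, from -1 to 1, then the turn about the tool's z as a share of 90 degrees, from -1 to 1. A call has exactly 5 rows; each row is the pose to reach, as a shift and turn from the pose commanded when the call began, along the tool's axes at that moment; what a row does not reach only later rows make up. A row lasts 1/12 s, in which the tool goes at most 41.7 mm and 7.16 degrees, less where a joint would pass 70% of its speed; a pose out of reach is approached as far as the arm can. A call with a number of a shift or a turn outside -1 to 1 is refused whole. A call with a gripper value outside its range is refused whole. "gripper" is the opening, from 0 (shut) to 1 (fully open), set as the call begins (left out, the last holds). The fingers move at their own pace and stop on an object; the grip force is fixed at half the most. Time passes only in rows, so rows that repeat a pose let the fingers close, or fill a call up. It gives the time, the measured TCP pose, the force, the opening and the grip force at its end, in the units of the state.
- ctrl.get_obs(): the state, without advancing time (a new reading comes with each control period).
- ctrl.snapshot(name): name is "side" or "top"; returns a dict with "color" (480x640x3 uint8, red, green, blue), "vertical_fov" (degrees; the focal length in pixels is half the picture's height over the tangent of half this angle, whatever the lens; pixels are square), "cx", "cy" (the principal point, pixels), "k1" (the pictures are not rectified: a ray, as slopes to the right and down, at radius r is drawn at 1 + k1 r^2 times it, then the intrinsics apply), "rvec" (rotation vector, rad) and "tvec" (3), from world to camera coordinates, as OpenCV has them. Camera axes: x right, y down, z forward; pixel columns grow to the right and rows downward; lengths in m; the calibration is good to about 2 mm. A picture is of the moment at which its call begins. There is no depth.
- ctrl.close_job(): hands the job in; it is judged then, once.
Trained networks look in a picture, given as the dict that the camera call returned (one of the last four; its "shot" number tells which), for a name from the list of things; names that differ only in an ending like _2 or _b are one class to them, and where a whole thing is asked for, a point or a joint stands for the part that bears it (a point fixed in the world has none). Each returns a list of dicts, best first, with "conf" (0 to 1); they miss things now and then, are a little off and sometimes report something else, mostly with a low value. They report only what shows in the picture. A call takes as long as a camera call. They do not tell look-alikes from the thing itself.
- ctrl.boxes_of(picture, thing): "xy" ([column, row] as shares, 0 to 1, of the picture: columns of its width, rows of its height, amid what is visible of it).
- ctrl.cut_out(picture, thing): "pixels" (480x640 bool, what is visible of it) and "xy" ([column, row] as shares, 0 to 1, of the picture: columns of its width, rows of its height, amid what is visible of it).
The state is a dict: "clock": time; "joint_pos": joint angles; "qvel": joint speeds; "tau": joint torques, N m; "tool_pos": TCP position; "orientation": TCP orientation; "force": force on the tool from outside, world axes, zero at the start; "moment": the same for the moment, N m; "opening": finger opening in m; "gripper_force": force on a finger pad.
Only numpy, scipy, OpenCV 4.12 (cv2) and the standard library are available. Lean on these libraries where they do the work, as an engineer would, in place of code of your own. Each camera call takes 0.05 s, during which the arm holds its last target. There are 200 camera calls.

### The job

Gently pick up the amber gel tray by its red comb, set it down in the empty bay of the white gel caster and let go of it. Then turn the caster's yellow thumbscrew clockwise until it seats, so that the blue jaw pushes the tray home against the end wall, and back it off a quarter turn so that the acrylic is not left under strain. Finish holding: keep the thumbscrew gripped there at the end, and leave the other things on the bench where they are.

Things in the scene. Friction and masses are not known exactly. Their poses are not given: they have to be found in the camera images.
- comb_grip (a point): Where to hold the gel tray: middle of the red comb's upright blade, standing across the tray's middle. Blade 9 mm thick along this point's x, 70 mm long along its y; its top is 14 mm above this point, its lower edge 22 mm below. z up. Fragile: about 10 N of grip is plenty; over about 25 N a finger, or set down or pressed with over 30 N, it is damaged.
- tray_bottom (a point): Centre of the gel tray's underside, 42 mm below comb_grip, same axes. The tray is amber acrylic, open on top, 90 mm (x) x 70 mm (y), walls 16 mm high and 4 mm thick, about 150 g. It fits the bay either way round.
- bay_home (a point): On the floor of the caster's bay, 12 mm above the bench: where the middle of the tray's underside lies once the tray is against the end wall. y runs along the caster from thumbscrew to end wall, x across, z up. The tray's x lies along this x. Bay 98 mm wide in x, centred here; end wall 35 mm away at +y, about 17 mm high like the side walls, lips flared out. Caster 124 x 236 mm, fixed.
- jaw_face (a point): On the bay floor's level, middle of the blue jaw's face that pushes the tray, axes as bay_home. At the start the gap from here to the end wall is 6 to 9 mm longer than the tray: set the tray down in the middle of it. Each radian of the screw moves the jaw 3 mm towards the end wall; seated, it leaves the tray 0.5 mm. The jaw is 88 mm wide, 18 mm high, its lip flared back.
- screw_grip (a point): Where to grip the thumbscrew: on its vertical axis, 57 mm above the bench, 135 mm from bay_home along the caster's -y. Its yellow wing is an upright bar 10 mm thick along this point's x, 42 mm long along its y, from 17 mm below to 13 mm above this point; the grey housing's top (100 x 72 mm) is 27 mm below. The point turns with the screw; its y points to the wing's black-marked end.
- clamp_screw (a joint): Turn of the thumbscrew, rad: grows clockwise seen from above, stops hard at 3.5 (seated). It starts between 0.7 and 1.6. Seated, the wing lies along the caster with its black mark towards the tray; a quarter turn back it lies crosswise. Light friction (0.06 N m); it stays where it is left.
- tube_rack: Not to be disturbed: pink tube rack, 85 x 125 x 26 mm, with a few capped tubes to 38 mm; origin under its centre
- reagent_bottle: Not to be disturbed: glass bottle with orange cap, 70 mm wide, 150 mm tall; origin under its centre
- amber_jar: Not to be disturbed: amber jar with white lid, 60 mm wide, 75 mm tall; origin under its centre
- beaker: Not to be disturbed: small glass beaker, 68 mm wide, 85 mm tall; origin under its centre
- tip_box: Not to be disturbed: blue box of pipette tips with clear lid, 85 x 120 x 58 mm; origin under its centre
- spare_comb: Not to be disturbed: spare green comb lying flat, 90 x 33 x 8 mm; origin under its centre
Things that resemble listed ones, but are neither listed nor needed, are in the scene too. Leave any green look-alike of the part that bears comb_grip alone.

How it is judged:
By the outcome, as a careful person would: the job done as asked, in the order asked, and still so for the second after the job is handed in, while the arm keeps its last pose, push and grip.
It also fails if it takes over 67 s, if anything falls off the work surface, if the arm or the gripper's body presses on something with over 40 N, if the wrist force passes 120 N, or if a joint passes its speed limit or range.

## Working session

There is one attempt and no reset: what is moved stays moved. The work goes in short steps, Python scripts to look and compute and a tool call to move; the robot and the scene stay as the last step left them, time stands still between calls to the robot, and variables do not carry over. Pictures are saved under pics/ and viewed, at most 10 in all, crops included, and the job is handed in when it is done.

Besides the shell and the picture viewer there is one more tool, called after ">>>" as a command line: name --argument value ..., lists and objects as JSON in quotes. send_rows: Moves the arm, as the interface text tells. Shift numbers are shares of 800 mm and turn numbers shares of 90 degrees, none past 1 either way. Its arguments: {"type":"object","properties":{"deltas":{"type":"array","items":{"type":"array"}},"gripper":{"type":"number"}},"required":["deltas"]}

```bash
mkdir -p pics; ls
cat > h.py <<'E'
import numpy as np, cv2
from plant import ctrl
def snap(n,f=None):
    s=ctrl.snapshot(n)
    if f: cv2.imwrite('pics/'+f,s['color'][:,:,::-1])
    return s
def cam(s):
    f=240/np.tan(np.radians(s['vertical_fov'])/2)
    R=cv2.Rodrigues(np.array(s['rvec'],float))[0]; t=np.array(s['tvec'],float).ravel()
    K=np.array([[f,0,s['cx']],[0,f,s['cy']],[0,0,1.]]); return K,np.array([s['k1'],0,0,0,0.]),R,t
def toz(s,px,z):
    K,d,R,t=cam(s)
    u=cv2.undistortPoints(np.array(px,float).reshape(-1,1,2),K,d).reshape(-1,2)
    r=np.c_[u,np.ones(len(u))]@R; c=-R.T@t
    return c+r*((z-c[2])/r[:,2])[:,None]
def proj(s,P):
    K,d,R,t=cam(s)
    return cv2.projectPoints(np.array(P,float).reshape(-1,1,3),np.array(s['rvec'],float),t,K,d)[0].reshape(-1,2)
E
python3 - <<'E'
from h import *
print(ctrl.get_obs())
for n in('top','side'):
    s=snap(n,n+'0.png'); K,d,R,t=cam(s); print(n,K[0,0],s['cx'],s['cy'],s['k1'],'C',-R.T@t)
    for o in ['comb_grip','bay_home','jaw_face','screw_grip','tray_bottom','clamp_screw']:
        try: r=ctrl.boxes_of(s,o)
        except Exception as e: print(o,e); continue
        print(o,[(round(x['conf'],2),(np.array(x['xy'])*[640,480]).round(1).tolist()) for x in r[:4]])
E
```

```text
pics
{'clock': 0.0, 'joint_pos': array([ 8.37143071e+01,  2.05927234e+01,  6.33023451e-01, -1.90754382e-02,
       -7.01372894e+01, -1.65062651e+01]), 'qvel': array([-0.07688631,  0.08733721,  0.01912728,  0.11585355, -0.01502833,
       -0.11107556]), 'tau': array([ 8.32399819e-04, -5.82725751e+01,  2.93051648e+01,  6.99758291e+00,
        6.78404438e-03, -1.48048230e-04]), 'tool_pos': array([0.26136517, 0.62192158, 0.29120565]), 'orientation': array([ 1.79901913e+02, -1.03661789e-02, -2.27984455e+01]), 'force': array([ 0.88520171,  1.21411913, -0.11630827]), 'moment': array([ 0.01487231, -0.01609672, -0.00454752]), 'gripper_force': 0.0, 'opening': 0.08740260072816362}
top 500.731979587765 326.81512523473555 236.24812614539331 -0.05698906506023384 C [ 0.35764046 -0.04122718  1.29430716]
comb_grip [(0.95, [264.0, 326.7]), (0.81, [205.1, 309.4]), (0.72, [150.7, 317.0])]
bay_home [(0.83, [379.5, 283.4]), (0.55, [187.5, 206.1])]
jaw_face [(0.74, [376.3, 275.7])]
screw_grip []
tray_bottom [(0.9, [204.8, 312.8]), (0.81, [147.4, 318.5]), (0.7, [255.7, 324.7]), (0.67, [187.4, 206.4])]
clamp_screw [(0.51, [406.8, 277.0])]
side 509.38822890022203 313.51435585738216 239.81800870327046 -0.09876762037016197 C [ 0.50229804 -0.85086522  0.82929428]
comb_grip [(0.86, [223.0, 208.1]), (0.65, [228.1, 146.2]), (0.63, [235.4, 174.5]), (0.37, [244.2, 439.2])]
bay_home [(0.91, [268.3, 307.7])]
jaw_face [(0.57, [266.9, 294.6])]
screw_grip [(0.72, [274.9, 320.1]), (0.54, [236.7, 177.2])]
tray_bottom [(0.86, [228.3, 147.1]), (0.66, [220.9, 208.3]), (0.64, [234.9, 178.4])]
clamp_screw [(0.88, [273.1, 319.5]), (0.61, [352.4, 187.0])]
```

View pics/top0.png

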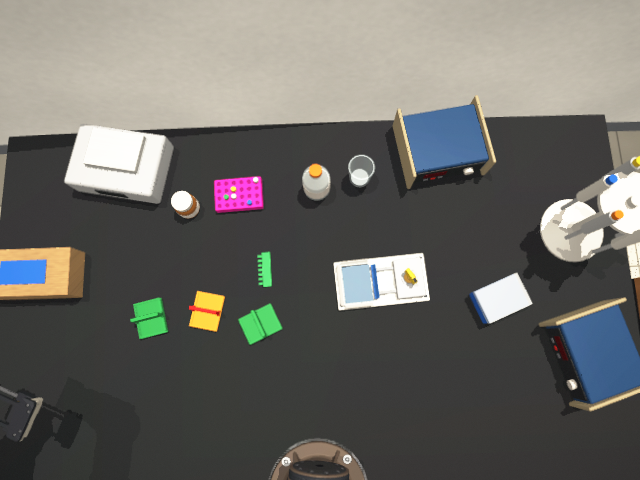

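View pics/side0.png

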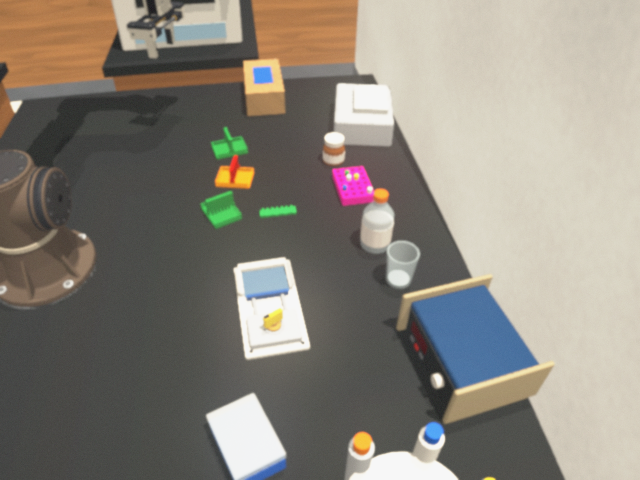

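Run:
```python
from h import *
a=cv2.imread('pics/top0.png');b=cv2.imread('pics/side0.png')
f=lambda im,x,y,w,h:cv2.resize(im[y:y+h,x:x+w],(400,300),interpolation=cv2.INTER_CUBIC)
cv2.imwrite('pics/c1.png',np.vstack([np.hstack([f(a,330,245,104,78),f(a,175,280,64,48)]),np.hstack([f(b,205,250,144,108),f(b,205,150,64,48)])]))
```

```text
(no output)
```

View pics/c1.png

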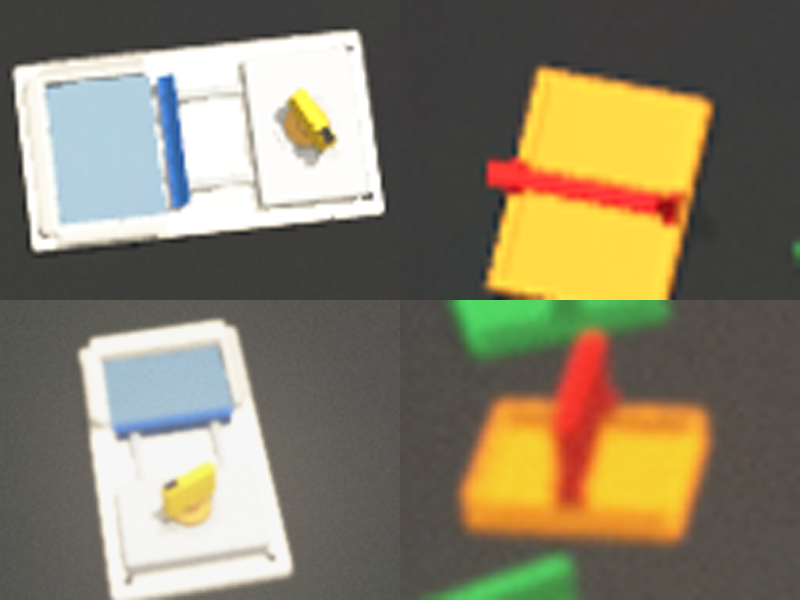

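```bash
cat >> h.py <<'E'
from scipy.optimize import minimize
S=4
def hullmask(s,parts,roi):
    x0,y0,w,h=roi; m=np.zeros((h*S,w*S),np.uint8)
    for P in parts:
        p=(proj(s,P)-[x0-.5,y0-.5])*S
        cv2.fillConvexPoly(m,cv2.convexHull(np.round(p*16).astype(np.int32)),1,shift=4)
    return m
def box(pose,c,size,z):
    x,y,a=pose; R=np.array([[np.cos(a),-np.sin(a)],[np.sin(a),np.cos(a)]])
    q=np.array([[c[0]+i*size[0]/2,c[1]+j*size[1]/2] for i in(-1,1) for j in(-1,1)])@R.T+[x,y]
    return np.vstack([np.c_[q,np.full(4,k)] for k in z])
def fit(views,model,p0,steps):
    # views: list of (snap, mask, roi)
    M=[]
    for s,m,(x0,y0,w,h) in views:
        g=cv2.GaussianBlur(cv2.resize(m[y0:y0+h,x0:x0+w].astype(np.float32),(w*S,h*S),interpolation=cv2.INTER_LINEAR),(0,0),2); M.append(g)
    def cost(p):
        c=0
        for (s,m,roi),g in zip(views,M):
            k=cv2.GaussianBlur(hullmask(s,model(p),roi).astype(np.float32),(0,0),2); c+=np.abs(k-g).sum()/g.sum()
        return c
    sim=np.vstack([p0]+[np.array(p0)+np.eye(len(p0))[i]*steps[i] for i in range(len(p0))])
    best=minimize(cost,p0,method='Nelder-Mead',options=dict(initial_simplex=sim,xatol=1e-5,fatol=1e-5,maxiter=400))
    return best.x,best.fun
def hsv(s): return cv2.cvtColor(s['color'],cv2.COLOR_RGB2HSV).astype(int)
E
cat > m.py <<'E'
from h import *
t,d=snap('top'),snap('side')
T,D=hsv(t),hsv(d)
warm=lambda H:((H[...,0]<33)|(H[...,0]>172))&(H[...,1]>120)&(H[...,2]>70)
ra,rb=(175,280,64,60),(205,145,64,56)
tray=lambda p:[box(p,(0,0),(.09,.07),(0,.016)),box(p,(0,0),(.009,.07),(.02,.056))]
c=toz(t,[[207,312]],.01)[0]; print('tray0',c)
for V in ([(t,warm(T),ra),(d,warm(D),rb)],[(t,warm(T),ra)],[(d,warm(D),rb)]):
    x,f=min((fit(V,tray,[c[0],c[1],a],[.01,.01,.1]) for a in(-.2,1.3)),key=lambda r:r[1]); print('tray',x.round(4),np.degrees(x[2]).round(1),round(f,3))
rc,rd=(325,240,112,80),(220,245,100,120)
c=toz(t,[[381,281]],.02)[0]
cast=lambda p:[box(p[:3],(0,0),(.124,.236),(0,abs(p[3])))]
br=lambda H:(H[...,2]>95)
for V in ([(t,br(T),rc),(d,br(D),rd)],[(t,br(T),rc)],[(d,br(D),rd)]):
    x,f=fit(V,cast,[c[0],c[1],1.55,.015],[.01,.01,.1,.01]); print('caster',x.round(4),np.degrees(x[2]).round(1),round(f,3))
rw,rx=(398,262,26,26),(258,300,32,34)
yw=lambda H:(H[...,0]>21)&(H[...,0]<34)&(H[...,1]>110)&(H[...,2]>110)
c=toz(t,[[410,276]],.055)[0]
w=lambda p:[box(p[:3],(0,-abs(p[3])/2),(.01,.042-abs(p[3])),(.04,.07))]
for V in ([(t,yw(T),rw),(d,yw(D),rx)],[(t,yw(T),rw)],[(d,yw(D),rx)]):
    x,f=fit(V,w,[c[0],c[1],-2.4,.006],[.01,.01,.2,.004]); print('wing',x.round(4),np.degrees(x[2]).round(1),round(f,3))
E
python3 m.py
```

```text
tray0 [0.43992371 0.26614394 0.01      ]
tray [ 0.4437  0.2679 -0.2336] -13.4 0.185
tray [ 0.4435  0.2679 -0.2268] -13.0 0.05
tray [ 0.4436  0.2699 -0.2975] -17.0 0.128
caster [ 0.5028 -0.1811  0.0642  0.0269] 3.7 0.389
caster [ 0.5034 -0.1812  0.0655  0.0171] 3.8 0.016
caster [ 0.4724 -0.3664  2.5303  0.2233] 145.0 0.091
wing [ 0.5117 -0.2499 -1.0782  0.0075] -61.8 0.67
wing [ 0.5174 -0.2462 -1.0449  0.0135] -59.9 0.294
wing [ 0.5133 -0.2589 -1.7139  0.0129] -98.2 0.436
```

```bash
cat > m2.py <<'E'
from h import *
t,d=snap('top'),snap('side')
T,D=hsv(t),hsv(d)
rc,rd=(325,240,112,80),(220,250,100,110)
br=lambda H,v=95:(H[...,2]>v)
cast=lambda p:[box(p[:3],(0,0),(.124,.236),(0,.017))]
for v in (120,140):
    x,f=fit([(d,br(D,v),rd)],cast,[.503,-.181,.065],[.004,.004,.04]); print('caster',x.round(4),np.degrees(x[2]).round(1),round(f,3))
rw,rx=(398,262,26,26),(258,300,32,34)
for sm in (110,160):
  yw=lambda H:(H[...,0]>21)&(H[...,0]<34)&(H[...,1]>sm)&(H[...,2]>150)
  w=lambda p:[box(p[:3],(0,-abs(p[3])/2),(.01,.042-abs(p[3])),(.04,.07))]
  for V in ([(t,yw(T),rw),(d,yw(D),rx)],[(t,yw(T),rw)],[(d,yw(D),rx)]):
    x,f=fit(V,w,[.512,-.25,2.2,.006],[.01,.01,.2,.004]); print('wing',x.round(4),np.degrees(x[2]).round(1),round(f,3))
# blue jaw / floor boundary along caster axis in caster frame at z=.012
a=.065;R=np.array([[np.cos(a),-np.sin(a)],[np.sin(a),np.cos(a)]])
for nm,z in (('floor',.012),('jaw',.03)):
    m=(T[...,0]>95)&(T[...,0]<125)&((T[...,1]>170) if nm=='jaw' else ((T[...,1]<170)&(T[...,1]>50)))
    m[:245]=0;m[318:]=0;m[:,:328]=0;m[:,390:]=0
    ys,xs=np.nonzero(m); q=(toz(t,np.c_[xs,ys],z)[:,:2]-[.5034,-.1812])@R
    mid=np.abs(q[:,0]-.0)<.03; print(nm,len(xs),'y',np.percentile(q[mid,1],[1,50,99]).round(4),'x',np.percentile(q[:,0],[1,99]).round(4))
E
python3 m2.py
```

```text
caster [ 0.5037 -0.1819  0.0722] 4.1 0.056
caster [ 0.5035 -0.1807  0.0618] 3.5 0.04
wing [ 0.5053 -0.2535  2.0733  0.0077] 118.8 0.688
wing [ 0.506  -0.2528  2.0983  0.0103] 120.2 0.273
wing [ 0.5055 -0.259   2.1665  0.0083] 124.1 0.342
wing [ 0.5027 -0.2538  2.0749  0.0158] 118.9 1.395
wing [ 0.5052 -0.2527  2.1507  0.0148] 123.2 0.303
wing [ 0.4866 -0.2757  2.4838  0.0419] 142.3 0.78
floor 303 y [0.0097 0.0484 0.0955] x [-0.0454  0.0449]
jaw 80 y [0.0132 0.0175 0.0212] x [-0.0396  0.0396]
```

Run:
```python
from h import *
a=.065;R=np.array([[np.cos(a),-np.sin(a)],[np.sin(a),np.cos(a)]])
for n in('top','side'):
    s=snap(n); 
    ys=np.arange(.006,.116,.002) if n=='top' else np.arange(.07,.116,.002)
    for z in ((.012,) ):
        out=[]
        for y in ys:
            q=np.array([[x,y] for x in np.linspace(-.025,.025,40)])@R.T+[.5034,-.1812]
            p=proj(s,np.c_[q,np.full(40,z)]).astype(np.float32)
            v=cv2.remap(s['color'],p[:,:1],p[:,1:],cv2.INTER_LINEAR).reshape(-1,3).mean(0); out.append((round(y*1000),int(v[0]),int(v[2])))
        print(n,*out)
    # across profile at y=.055
    o=[]
    for x in list(np.arange(-.056,-.038,.002))+list(np.arange(.04,.058,.002)):
        q=np.array([[x,y] for y in np.linspace(.04,.075,30)])@R.T+[.5034,-.1812]
        p=proj(s,np.c_[q,np.full(30,.012)]).astype(np.float32)
        v=cv2.remap(s['color'],p[:,:1],p[:,1:],cv2.INTER_LINEAR).reshape(-1,3).mean(0); o.append((round(x*1000),int(v[0])))
    print('across',*o)
```

```text
top (6, 252, 250) (8, 239, 244) (10, 161, 215) (12, 69, 177) (14, 54, 165) (16, 57, 174) (18, 64, 196) (20, 85, 210) (22, 138, 194) (24, 196, 202) (26, 215, 224) (28, 189, 226) (30, 179, 223) (32, 179, 223) (34, 179, 223) (36, 179, 223) (38, 180, 223) (40, 180, 223) (42, 180, 223) (44, 180, 223) (46, 180, 223) (48, 179, 223) (50, 179, 223) (52, 180, 224) (54, 180, 224) (56, 179, 224) (58, 179, 224) (60, 179, 223) (62, 179, 224) (64, 179, 224) (66, 179, 223) (68, 179, 223) (70, 179, 223) (72, 180, 223) (74, 180, 223) (76, 180, 223) (78, 180, 223) (80, 180, 223) (82, 180, 223) (84, 180, 223) (86, 180, 223) (88, 180, 223) (90, 180, 223) (92, 180, 223) (94, 180, 223) (96, 194, 227) (98, 229, 238) (100, 249, 247) (102, 253, 246) (104, 252, 240) (106, 251, 238) (108, 248, 233) (110, 243, 226) (112, 246, 234) (114, 251, 243)
across (-56, 251) (-54, 253) (-52, 253) (-50, 249) (-48, 228) (-46, 191) (-44, 178) (-42, 178) (-40, 178) (40, 180) (42, 180) (44, 179) (46, 169) (48, 195) (50, 242) (52, 249) (54, 244) (56, 241)
side (70, 165, 208) (72, 165, 208) (74, 165, 208) (76, 165, 208) (78, 164, 208) (80, 164, 208) (82, 164, 207) (84, 164, 208) (86, 165, 208) (88, 164, 207) (90, 163, 207) (92, 163, 206) (94, 165, 204) (96, 169, 200) (98, 178, 196) (100, 192, 192) (102, 208, 193) (104, 221, 200) (106, 233, 213) (108, 242, 227) (110, 245, 237) (112, 247, 242) (114, 247, 243)
across (-56, 244) (-54, 246) (-52, 246) (-50, 246) (-48, 242) (-46, 219) (-44, 184) (-42, 168) (-40, 165) (40, 166) (42, 166) (44, 166) (46, 170) (48, 194) (50, 229) (52, 243) (54, 244) (56, 243)
```

>>> send_rows --deltas '[[[0.038,0.032,0.016],0.079],[[0.076,0.064,0.033],0.158],[[0.114,0.096,0.049],0.237],[[0.152,0.128,0.066],0.316],[[0.19,0.16,0.082],0.395]]' --gripper 1

```text
clock: 1.42
tool_pos: [0.352, 0.4445, 0.2264]
orientation: [-180.0, 0.0, -58.7]
force: [1.4, 0.8, 0.1]
opening: 0.0875
gripper_force: 0.0
```

```bash
cat > go.py <<'E'
import sys; from h import *
# target x y z yaw -> shares from the current pose
x,y,z,w=map(float,sys.argv[1:5]); o=ctrl.get_obs(); p=o['tool_pos']; yaw=o['orientation'][2]
a=np.radians(yaw); d=np.array([x,y,z])-p
dx=d[0]*np.cos(a)+d[1]*np.sin(a); dy=d[0]*np.sin(a)-d[1]*np.cos(a)
tw=(yaw-w+180)%360-180
print('t',round(o['clock'],2),'pos',p.round(4),'rpy',o['orientation'].round(1),'j6',o['joint_pos'][5].round(1),'op',round(o['opening'],4),'gf',round(o['gripper_force'],1),'F',o['force'].round(1),'shares',np.round(np.array([dx,dy,-d[2]])/.8,4),round(tw/90,4))
E
python3 go.py .4436 .268 .16 -103
```

```text
t 1.42 pos [0.352  0.4445 0.2264] rpy [-180.     0.   -58.7] j6 -40.1 op 0.0875 gf 0.0 F [1.4 0.8 0.1] shares [0.248  0.0169 0.083 ] 0.4926
```

>>> send_rows --deltas '[[[0.05,0.003,0.017],0.079],[[0.1,0.007,0.033],0.158],[[0.15,0.01,0.05],0.237],[[0.2,0.014,0.066],0.316],[[0.248,0.017,0.083],0.395]]'

```text
clock: 1.83
tool_pos: [0.4442, 0.2696, 0.1609]
orientation: [-180.0, 0.1, -94.2]
force: [0.7, 1.1, 0.1]
opening: 0.0878
gripper_force: 0.0
```

```bash
python3 go.py .4436 .268 .12 -103; python3 -c "
from h import *
print(ctrl.get_obs()['joint_pos'].round(1))"
```

```text
t 1.83 pos [0.4442 0.2696 0.1609] rpy [-1.80e+02  1.00e-01 -9.42e+01] j6 -57.1 op 0.0878 gf 0.0 F [0.7 1.1 0.1] shares [0.0021 0.0006 0.0512] 0.0976
[ 52.9  13.3 -28.8   0.  -47.8 -57.1]
```

>>> send_rows --deltas '[[[0.002,0.001,0.013],0.05],[[0.002,0.001,0.026],0.098],[[0.002,0.001,0.04],0.098],[[0.002,0.001,0.051],0.098],[[0.002,0.001,0.051],0.098]]' --gripper 0.5

```text
clock: 2.25
tool_pos: [0.4421, 0.2691, 0.1185]
orientation: [179.9, -0.1, -102.7]
force: [-0.6, -0.8, 0.3]
opening: 0.0598
gripper_force: 0.0
```

```bash
python3 go.py .4436 .268 .09 -103
python3 - <<'E'
from h import *
t,d=snap('top'),snap('side')
f=lambda im,x,y,w,h:cv2.resize(im[y:y+h,x:x+w,::-1],(400,300),interpolation=cv2.INTER_CUBIC)
cv2.imwrite('pics/c2.png',np.hstack([f(t['color'],160,270,96,72),f(d['color'],185,125,96,72)]))
E
```

```text
t 2.25 pos [0.4421 0.2691 0.1185] rpy [ 1.799e+02 -1.000e-01 -1.027e+02] j6 -65.7 op 0.0598 gf 0.0 F [-0.6 -0.8  0.3] shares [ 0.0009 -0.0021  0.0357] 0.0033
```

View pics/c2.png

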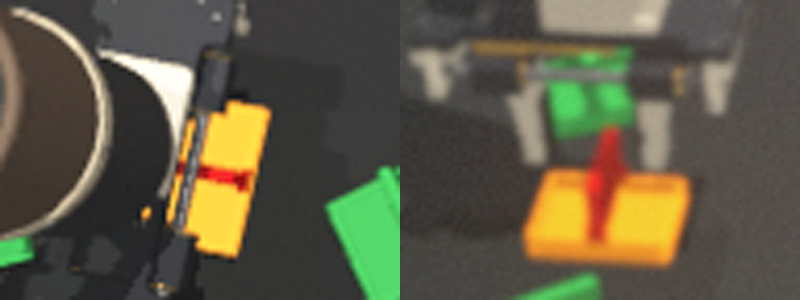

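>>> send_rows --deltas '[[[0.001,-0.001,0.009],0],[[0.001,-0.001,0.018],0],[[0.001,-0.001,0.027],0],[[0.001,-0.001,0.036],0],[[0.001,-0.001,0.036],0]]' --gripper 0.2

```text
clock: 2.77
tool_pos: [0.4426, 0.2681, 0.0896]
orientation: [179.9, -0.1, -102.7]
force: [-0.3, -0.1, -0.3]
opening: 0.0199
gripper_force: 0.0
```

>>> send_rows --deltas '[[[0,0,0],0],[[0,0,0],0],[[0,0,0],0],[[0,0,0],0],[[0,0,0],0]]' --gripper 0.11

```text
clock: 3.18
tool_pos: [0.4435, 0.269, 0.0916]
orientation: [-180.0, 0.0, -102.7]
force: [-0.6, -0.7, -0.7]
opening: 0.0095
gripper_force: 0.4
```

>>> send_rows --deltas '[[[0,0,0],0],[[0,0,0],0],[[0,0,0],0],[[0,0,0],0],[[0,0,0],0]]' --gripper 0.1

```text
clock: 3.6
tool_pos: [0.4436, 0.269, 0.0916]
orientation: [-180.0, 0.0, -102.7]
force: [1.5, -1.4, 3.7]
opening: 0.0089
gripper_force: 11.4
```

>>> send_rows --deltas '[[[0,0,-0.006],0],[[0,0,-0.018],0],[[0,0,-0.035],0],[[0,0,-0.055],0],[[0,0,-0.075],0]]'

```text
clock: 4.02
tool_pos: [0.4428, 0.2684, 0.1522]
orientation: [180.0, -0.1, -102.7]
force: [-0.4, -0.4, -1.7]
opening: 0.0091
gripper_force: 11.5
```

```bash
python3 go.py .5 -.1213 .15 -86.25;  python3 - <<'E'
from h import *
d=snap('side');print([(r['conf'],np.array(r['xy'])*[640,480]) for r in ctrl.boxes_of(d,'comb_grip')[:4]])
E
```

```text
t 4.02 pos [0.4428 0.2684 0.1522] rpy [ 1.800e+02 -1.000e-01 -1.027e+02] j6 -65.7 op 0.0091 gf 11.5 F [-0.4 -0.4 -1.7] shares [ 0.4594 -0.177   0.0027] -0.183
[(0.91, array([221.312, 211.296])), (0.74, array([272.896, 321.12 ])), (0.65, array([230.4 , 161.52])), (0.43, array([219.328, 144.816]))]
```

>>> send_rows --deltas '[[[0.015,-0.006,0],-0.01],[[0.045,-0.017,0],-0.02],[[0.09,-0.035,0],-0.04],[[0.135,-0.052,0],-0.06],[[0.18,-0.069,0],-0.08]]'

```text
clock: 4.53
tool_pos: [0.4647, 0.1146, 0.1508]
orientation: [179.9, -0.0, -95.4]
force: [1.3, 0.2, -2.7]
opening: 0.0086
gripper_force: 11.5
```

```bash
python3 go.py .5 -.1213 .15 -86.25
```

```text
t 4.53 pos [0.4647 0.1146 0.1508] rpy [179.9  -0.  -95.4] j6 -42.8 op 0.0086 gf 11.5 F [ 1.3  0.2 -2.7] shares [ 0.2895 -0.0715  0.001 ] -0.1013
```

>>> send_rows --deltas '[[[0.045,-0.011,0],-0.02],[[0.09,-0.022,0],-0.04],[[0.135,-0.033,0],-0.06],[[0.175,-0.043,0],-0.08],[[0.21,-0.052,0],-0.1]]'

```text
clock: 4.95
tool_pos: [0.4899, -0.0572, 0.1508]
orientation: [179.9, 0.0, -86.5]
force: [0.6, 1.0, -2.2]
opening: 0.0087
gripper_force: 11.5
```

```bash
python3 go.py .5 -.1213 .15 -86.25
```

```text
t 4.95 pos [ 0.4899 -0.0572  0.1508] rpy [179.9   0.  -86.5] j6 -12.7 op 0.0087 gf 11.5 F [ 0.6  1.  -2.2] shares [ 0.0808 -0.0076  0.0011] -0.0025
```

>>> send_rows --deltas '[[[0.03,-0.003,0.005],0],[[0.055,-0.005,0.01],0],[[0.075,-0.007,0.02],0],[[0.081,-0.008,0.03],0],[[0.081,-0.008,0.03],0]]'

```text
clock: 5.37
tool_pos: [0.4996, -0.1203, 0.1252]
orientation: [179.8, 0.0, -86.7]
force: [-0.2, 0.8, -1.7]
opening: 0.0087
gripper_force: 11.5
```

```bash
python3 go.py .5 -.1213 .101 -86.25
python3 - <<'E'
from h import *
t,d=snap('top'),snap('side'); o=ctrl.get_obs(); p=o['tool_pos']
zb=p[2]-.0895
f=lambda im,x,y,w,h:cv2.resize(im[y:y+h,x:x+w,::-1],(400,300),interpolation=cv2.INTER_CUBIC)
cv2.imwrite('pics/c3.png',np.hstack([f(t['color'],320,230,128,96),f(d['color'],205,220,128,96)]))
am=lambda H:(H[...,0]>8)&(H[...,0]<33)&(H[...,1]>120)&(H[...,2]>60)
D=hsv(d); ra=(225,230,95,75); m=am(D); m[305:]=0
for z in (zb-.003,zb,zb+.003):
    tr=lambda q:[box(q,(0,0),(.09,.07),(z,z+.016))]
    x,e=fit([(d,m,ra)],tr,[p[0],p[1],.065],[.004,.004,.03]); print('side',round(z,4),x.round(4),np.degrees(x[2]).round(1),round(e,3), (x[:2]-p[:2]).round(4))
E
```

```text
t 5.37 pos [ 0.4996 -0.1203  0.1252] rpy [179.8   0.  -86.7] j6 -5.0 op 0.0087 gf 11.5 F [-0.2  0.8 -1.7] shares [ 0.0013 -0.0004  0.0303] -0.0046
side 0.0342 [ 0.4996 -0.1193  0.0546] 3.1 0.35 [-0.0008 -0.0002]
side 0.0372 [ 0.4996 -0.122   0.0501] 2.9 0.35 [-0.0008 -0.0029]
side 0.0402 [ 0.4995 -0.1246  0.0569] 3.3 0.35 [-0.0009 -0.0055]
```

View pics/c3.png

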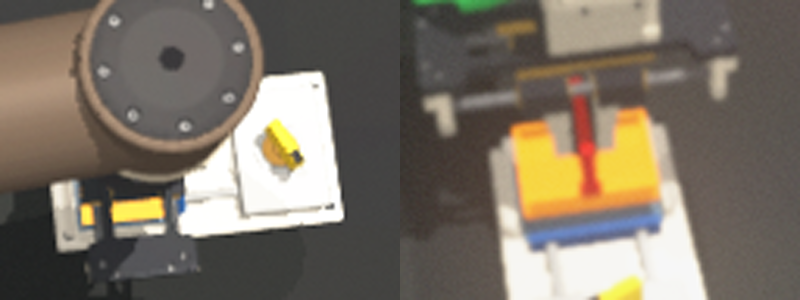

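Run:
```python
from h import *
t=snap('top'); H=hsv(t); p=ctrl.get_obs()['tool_pos']; print(p)
m=(H[...,0]>8)&(H[...,0]<33)&(H[...,1]>110)&(H[...,2]>80); m[:285]=0;m[312:]=0;m[:,:335]=0;m[:,385:]=0
a=.065;R=np.array([[np.cos(a),-np.sin(a)],[np.sin(a),np.cos(a)]])
for r in range(292,303):
    c=np.nonzero(m[r])[0]
    if len(c)<5: continue
    q=(toz(t,[[c.min()-.5,r],[c.max()+.5,r]],p[2]-.0895+.016)[:,:2]-[.5034,-.1812])@R
    print(r,c.min(),c.max(),q.round(4).tolist(), q[:,1].mean().round(4))
```

```text
[ 0.50082799 -0.11878174  0.12717534]
293 361 371 [[-0.0298, 0.0586], [-0.0326, 0.0315]] 0.045
294 346 371 [[-0.0284, 0.0957], [-0.0351, 0.0318]] 0.0638
295 345 371 [[-0.0306, 0.0985], [-0.0375, 0.0321]] 0.0653
296 345 371 [[-0.033, 0.0987], [-0.04, 0.0324]] 0.0655
297 345 371 [[-0.0355, 0.099], [-0.0424, 0.0327]] 0.0658
298 345 371 [[-0.0379, 0.0993], [-0.0449, 0.0329]] 0.0661
299 346 370 [[-0.0406, 0.0971], [-0.0471, 0.0357]] 0.0664
300 346 360 [[-0.0431, 0.0974], [-0.0469, 0.0605]] 0.079
```

Run:
```python
from h import *
t,d=snap('top'),snap('side'); p=ctrl.get_obs()['tool_pos']; print(p)
a=.065;R=np.array([[np.cos(a),-np.sin(a)],[np.sin(a),np.cos(a)]])
ims=[]
for s,(x0,y0,w,h) in ((t,(336,270,50,75)),(d,(232,235,50,75))):
    k=8; im=cv2.resize(s['color'][y0:y0+h,x0:x0+w,::-1],(w*k,h*k),interpolation=cv2.INTER_NEAREST)
    for ly,col in ((.060,(255,0,255)),(.065,(0,255,0))):
        c=R@[.0005,ly]+[.5034,-.1812]
        for z in (.0355,.0515):
            q=proj(s,box((c[0],c[1],a),(0,0),(.09,.07),(z,z))[[0,1,3,2]])
            cv2.polylines(im,[np.round((q-[x0-.5,y0-.5])*k).astype(np.int32)],True,col,1)
    ims.append(im)
cv2.imwrite('pics/c4.png',np.hstack(ims))
```

```text
[ 0.50121015 -0.11849515  0.12766744]
```

View pics/c4.png

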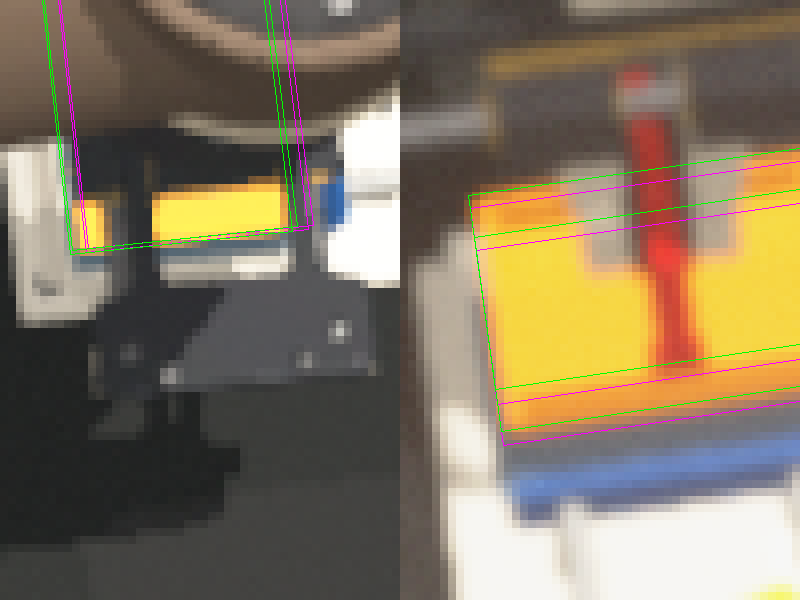

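>>> send_rows --deltas '[[[0.003,0,0],-0.002],[[0.0056,0,0.004],-0.004],[[0.0056,0,0.009],-0.004],[[0.0056,0,0.014],-0.004],[[0.0056,0,0.019],-0.004]]'

```text
clock: 6.03
tool_pos: [0.5016, -0.1232, 0.1123]
orientation: [-180.0, 0.0, -86.2]
force: [-4.6, 10.4, 11.6]
opening: 0.0088
gripper_force: 12.1
```

```bash
python3 go.py .5 -.1213 .101 -86.25
python3 - <<'E'
from h import *
t,d=snap('top'),snap('side'); print(ctrl.get_obs()['force'],ctrl.get_obs()['tool_pos'])
a=.065;R=np.array([[np.cos(a),-np.sin(a)],[np.sin(a),np.cos(a)]])
ims=[]
for s,(x0,y0,w,h) in ((t,(336,270,50,75)),(d,(232,245,50,75))):
    k=8; im=cv2.resize(s['color'][y0:y0+h,x0:x0+w,::-1],(w*k,h*k),interpolation=cv2.INTER_NEAREST)
    c=R@[.0005,.060]+[.5034,-.1812]
    for z in (.0203,.0363):
            q=proj(s,box((c[0],c[1],a),(0,0),(.09,.07),(z,z))[[0,1,3,2]])
            cv2.polylines(im,[np.round((q-[x0-.5,y0-.5])*k).astype(np.int32)],True,(255,0,255),1)
    ims.append(im)
cv2.imwrite('pics/c5.png',np.hstack(ims))
E
```

```text
t 6.03 pos [ 0.5016 -0.1232  0.1123] rpy [-180.     0.   -86.2] j6 -4.1 op 0.0088 gf 12.1 F [-4.6 10.4 11.6] shares [-0.0026  0.0018  0.0141] 0.0011
[-0.28915886  0.63785897 -1.10310456] [ 0.50150371 -0.12325635  0.11185318]
```

View pics/c5.png

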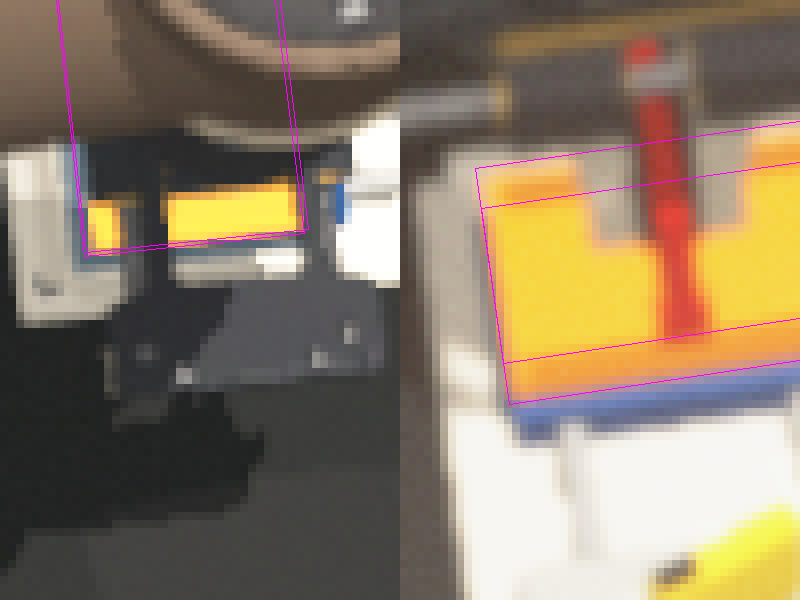

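>>> send_rows --deltas '[[[-0.0013,0,0],0],[[-0.0013,0,0.001],0],[[-0.0013,0,0.002],0],[[-0.0013,0,0.003],0],[[-0.0013,0,0.004],0]]'

```text
clock: 6.55
tool_pos: [0.5013, -0.1221, 0.1095]
orientation: [-180.0, 0.0, -86.2]
force: [-4.5, 9.5, 10.7]
opening: 0.0089
gripper_force: 11.9
```

```bash
python3 go.py .5 -.1213 .101 -86.25
```

```text
t 6.55 pos [ 0.5013 -0.1221  0.1095] rpy [-180.     0.   -86.2] j6 -4.2 op 0.0089 gf 11.9 F [-4.5  9.5 10.7] shares [-0.0011  0.0016  0.0106] 0.0011
```

Run:
```python
from h import *
for i in range(3):
    t=snap('top'); o=ctrl.get_obs(); print(o['clock'],o['force'].round(1),o['moment'].round(2),o['tool_pos'].round(4),o['gripper_force'].round(1))
d=snap('side')
a=.065;R=np.array([[np.cos(a),-np.sin(a)],[np.sin(a),np.cos(a)]])
ims=[]
for s,(x0,y0,w,h) in ((t,(330,270,66,66)),(d,(228,245,66,66))):
    k=6; im=cv2.resize(s['color'][y0:y0+h,x0:x0+w,::-1],(w*k,h*k),interpolation=cv2.INTER_CUBIC)
    ims.append(im)
cv2.imwrite('pics/c6.png',np.hstack(ims))
```

```text
Traceback (most recent call last):
AttributeError: 'float' object has no attribute 'round'
```

Run:
```python
from h import *
for i in range(2):
    t=snap('top'); o=ctrl.get_obs(); print(o['clock'],o['force'].round(1),o['moment'].round(2),o['tool_pos'].round(4),o['gripper_force'])
d=snap('side')
ims=[]
for s,(x0,y0,w,h) in ((t,(330,270,66,66)),(d,(228,245,66,66))):
    k=6; im=cv2.resize(s['color'][y0:y0+h,x0:x0+w,::-1],(w*k,h*k),interpolation=cv2.INTER_CUBIC)
    ims.append(im)
cv2.imwrite('pics/c6.png',np.hstack(ims))
```

```text
6.65 [-4.   8.4  9. ] [ 3.16  1.35 -0.04] [ 0.5013 -0.122   0.1094] 11.77944079041481
6.7 [-3.5  8.8  8.4] [ 3.11  1.33 -0.03] [ 0.5013 -0.122   0.1094] 11.795337796211243
```

View pics/c6.png

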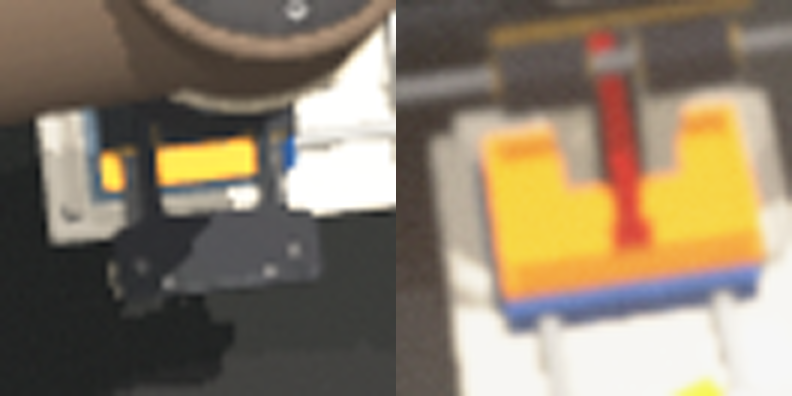

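>>> send_rows --deltas '[[[-0.001,0.001,-0.002],0],[[-0.0025,0.0025,-0.002],0],[[-0.0025,0.0025,-0.001],0],[[-0.0025,0.0025,0],0],[[-0.0025,0.0025,0.001],0]]'

```text
clock: 7.17
tool_pos: [0.4989, -0.1211, 0.1078]
orientation: [180.0, -0.0, -86.2]
force: [0.2, -0.3, -1.8]
opening: 0.009
gripper_force: 11.7
```

Run:
```python
from h import *
for i in range(2):
    t=snap('top'); o=ctrl.get_obs(); print(o['clock'],o['force'].round(1),o['moment'].round(2),o['tool_pos'].round(4),o['gripper_force'])
```

```text
7.2167 [ 0.1 -0.1 -3.4] [ 0.1  -0.09 -0.01] [ 0.4989 -0.1211  0.1076] 11.649496704339981
7.2667 [-1.  -0.7 -1.8] [ 0.13 -0.03 -0.02] [ 0.4989 -0.121   0.1077] 11.65397509932518
```

Free now. Descend in small steps.

>>> send_rows --deltas '[[[0,0,0.001],0],[[0,0,0.002],0],[[0,0,0.003],0],[[0,0,0.004],0],[[0,0,0.004],0]]'

```text
clock: 7.68
tool_pos: [0.4992, -0.1213, 0.1053]
orientation: [-180.0, -0.0, -86.1]
force: [-1.7, -2.8, 3.8]
opening: 0.0092
gripper_force: 11.7
```

>>> send_rows --deltas '[[[0,0,0.0004],0],[[0,0,0.0008],0],[[0,0,0.0012],0],[[0,0,0.0012],0],[[0,0,0.0012],0]]'

```text
clock: 8.1
tool_pos: [0.4992, -0.1216, 0.1048]
orientation: [-180.0, -0.1, -86.1]
force: [-3.2, -4.8, 8.7]
opening: 0.0087
gripper_force: 11.8
```

Run:
```python
from h import *
for i in range(2):
    t=snap('top'); o=ctrl.get_obs(); print(o['clock'],o['force'].round(1),o['moment'].round(2),o['tool_pos'].round(4),o['gripper_force'])
```

```text
8.15 [-3.1 -4.5  7.8] [-1.53  1.07  0.01] [ 0.4992 -0.1216  0.1048] 11.77607461810112
8.2 [-2.9 -4.7  8.9] [-1.54  1.02  0.02] [ 0.4992 -0.1216  0.1048] 11.779553443193436
```

>>> send_rows --deltas '[[[0.0006,0.001,-0.002],0],[[0.0013,0.002,-0.002],0],[[0.0013,0.002,-0.001],0],[[0.0013,0.002,0],0],[[0.0013,0.002,0.001],0]]'

```text
clock: 8.62
tool_pos: [0.498, -0.1225, 0.1039]
orientation: [-180.0, -0.1, -86.1]
force: [-2.3, -5.5, 11.9]
opening: 0.009
gripper_force: 11.8
```

Run:
```python
from h import *
for i in range(2):
    t=snap('top'); o=ctrl.get_obs(); print(o['clock'],o['force'].round(1),o['moment'].round(2),o['tool_pos'].round(4),o['gripper_force'])
```

```text
8.6667 [-2.8 -2.8  8.3] [-1.    0.67 -0.01] [ 0.498  -0.1225  0.1038] 11.729593276977539
8.7167 [-2.3 -3.2  7.7] [-1.15  0.71  0.07] [ 0.498  -0.1225  0.1038] 11.74968346953392
```

>>> send_rows --deltas '[[[0.0005,0.0008,-0.001],0],[[0.001,0.0015,-0.001],0],[[0.001,0.0015,0],0],[[0.001,0.0015,0.0005],0],[[0.001,0.0015,0.0008],0]]'

```text
clock: 9.13
tool_pos: [0.4968, -0.1232, 0.1032]
orientation: [-180.0, -0.0, -86.1]
force: [-2.7, -0.6, 11.3]
opening: 0.009
gripper_force: 11.8
```

Run:
```python
from h import *
for i in range(2):
    t=snap('top'); o=ctrl.get_obs(); print(o['clock'],o['force'].round(1),o['moment'].round(2),o['tool_pos'].round(4),o['gripper_force'])
```

```text
9.1833 [-2.1 -1.6  8.8] [-0.4   0.67  0.06] [ 0.4967 -0.1232  0.1031] 11.748316884040833
9.2333 [-1.7 -2.1  8.2] [-0.5   0.66  0.09] [ 0.4967 -0.1232  0.1031] 11.758746206760406
```

Run:
```python
from h import *
t,d=snap('top'),snap('side'); print(ctrl.get_obs()['tool_pos'])
a=.065;R=np.array([[np.cos(a),-np.sin(a)],[np.sin(a),np.cos(a)]])
ims=[]
for s,(x0,y0,w,h) in ((t,(336,270,50,66)),(d,(232,248,50,66))):
    k=8; im=cv2.resize(s['color'][y0:y0+h,x0:x0+w,::-1],(w*k,h*k),interpolation=cv2.INTER_CUBIC)
    for ly,col in ((.060,(255,0,255)),):
        c=R@[.0005,ly]+[.5034,-.1812]
        for z in (.012,.028):
            q=proj(s,box((c[0],c[1],a),(0,0),(.09,.07),(z,z))[[0,1,3,2]])
            cv2.polylines(im,[np.round((q-[x0-.5,y0-.5])*k).astype(np.int32)],True,col,1)
    ims.append(im)
cv2.imwrite('pics/c7.png',np.hstack(ims))
```

```text
[ 0.49674488 -0.12322433  0.10314045]
```

View pics/c7.png

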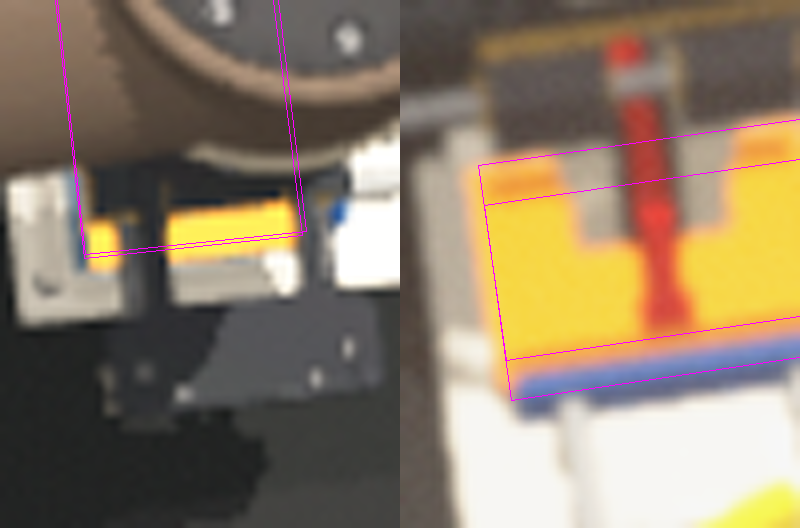

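>>> send_rows --deltas '[[[0,0,-0.003],0],[[0,-0.0015,-0.003],0],[[0,-0.003,-0.002],0],[[0,-0.003,-0.001],0],[[0,-0.003,-0.0005],0]]'

```text
clock: 9.75
tool_pos: [0.499, -0.1229, 0.1029]
orientation: [180.0, -0.0, -86.1]
force: [-1.9, -1.5, 5.7]
opening: 0.0093
gripper_force: 11.8
```

Run:
```python
from h import *
for i in range(2):
    t=snap('top'); o=ctrl.get_obs(); print(o['clock'],o['force'].round(1),o['moment'].round(2),o['tool_pos'].round(4),o['gripper_force'])
```

```text
9.8 [-1.9 -1.   2.2] [-0.25  0.19 -0.01] [ 0.499  -0.1229  0.1029] 11.683791428804398
9.85 [-1.  -2.6  1.1] [-0.51  0.03 -0.03] [ 0.499  -0.1229  0.1029] 11.693083047866821
```

>>> send_rows --deltas '[[[0.0003,0,0.0003],0],[[0.0006,0,0.0006],0],[[0.0006,0,0.0009],0],[[0.0006,0,0.0009],0],[[0.0006,0,0.0009],0]]'

```text
clock: 10.27
tool_pos: [0.499, -0.1234, 0.1024]
orientation: [-180.0, -0.0, -86.1]
force: [-0.7, -2.5, 5.4]
opening: 0.0089
gripper_force: 11.7
```

Run:
```python
from h import *
for i in range(2):
    t,d=snap('top'),snap('side'); o=ctrl.get_obs(); print(o['clock'],o['force'].round(1),o['moment'].round(2),o['tool_pos'].round(4),o['gripper_force'])
D=hsv(d);m=(D[...,0]>8)&(D[...,0]<33)&(D[...,1]>120)&(D[...,2]>60);m[302:]=0;m[:,:228]=0;m[:,300:]=0
print('amber cols by row',[(r,np.nonzero(m[r])[0].min(),np.nonzero(m[r])[0].max()) for r in (272,278,284)])
a=.065;R=np.array([[np.cos(a),-np.sin(a)],[np.sin(a),np.cos(a)]])
c=R@[.0005,.060]+[.5034,-.1812]
print(proj(d,box((c[0],c[1],a),(0,0),(.09,.07),(.028,.028))).round(1).tolist())
```

```text
10.3667 [-0.5 -2.5  5.2] [-0.62  0.3   0.02] [ 0.499  -0.1234  0.1024] 11.731725633144379
10.4667 [-0.1 -3.4  5.4] [-0.59  0.3  -0.06] [ 0.499  -0.1234  0.1024] 11.733340322971344
amber cols by row [(272, np.int64(242), np.int64(285)), (278, np.int64(242), np.int64(286)), (284, np.int64(243), np.int64(287))]
[[244.7, 292.5], [241.3, 268.1], [287.9, 286.1], [282.6, 262.2], [244.7, 292.5], [241.3, 268.1], [287.9, 286.1], [282.6, 262.2]]
```

>>> send_rows --deltas '[[[0.0004,0,-0.0006],0],[[0.0008,0,-0.0006],0],[[0.0008,0,-0.0006],0],[[0.0008,0,-0.0006],0],[[0.0008,0,-0.0006],0]]'

```text
clock: 10.88
tool_pos: [0.4988, -0.1238, 0.1025]
orientation: [180.0, 0.0, -86.2]
force: [0.1, 1.5, -0.5]
opening: 0.0088
gripper_force: 11.7
```

>>> send_rows --deltas '[[[0,0,0],0],[[0,0,0],0],[[0,0,0],0],[[0,0,0],0],[[0,0,0],0]]' --gripper 0.16

```text
clock: 11.3
tool_pos: [0.4989, -0.1239, 0.1026]
orientation: [180.0, -0.0, -86.2]
force: [0.1, 0.2, -0.2]
opening: 0.0139
gripper_force: 0.0
```

>>> send_rows --deltas '[[[0,0,0],0],[[0,0,0],0],[[0,0,0],0],[[0,0,0],0],[[0,0,0],0]]' --gripper 0.5

```text
clock: 11.72
tool_pos: [0.4989, -0.1239, 0.1027]
orientation: [-180.0, -0.0, -86.2]
force: [-0.1, 0.1, -0.1]
opening: 0.041
gripper_force: 0.0
```

>>> send_rows --deltas '[[[0,0,-0.012],0],[[0,0,-0.03],0],[[0,0,-0.05],0],[[0,0,-0.075],0],[[0,0,-0.1],0]]'

```text
clock: 12.13
tool_pos: [0.4987, -0.124, 0.184]
orientation: [180.0, -0.0, -86.1]
force: [0.8, -0.3, -0.7]
opening: 0.0435
gripper_force: 0.0
```

```bash
python3 go.py .5078 -.2526 .17 35
python3 - <<'E'
from h import *
d=snap('side')
a=.065;R=np.array([[np.cos(a),-np.sin(a)],[np.sin(a),np.cos(a)]])
warm=lambda H:((H[...,0]<33)|(H[...,0]>172))&(H[...,1]>120)&(H[...,2]>70)
m=warm(hsv(d));m[300:]=0
tr=lambda q:[box(q,(0,0),(.09,.07),(.012,.028)),box(q,(0,0),(.009,.07),(.032,.068))]
x,e=fit([(d,m,(228,225,70,80))],tr,[.4995,-.1213,.065],[.004,.004,.03]);print(x.round(4),round(e,3),((x[:2]-[.5034,-.1812])@R).round(4))
x0,y0,w,h=215,215,100,125
cv2.imwrite('pics/c8.png',cv2.resize(d['color'][y0:y0+h,x0:x0+w,::-1],(480,600),interpolation=cv2.INTER_CUBIC))
E
```

```text
t 12.13 pos [ 0.4987 -0.124   0.184 ] rpy [180.   -0.  -86.1] j6 -4.1 op 0.0435 gf 0.0 F [ 0.8 -0.3 -0.7] shares [ 0.1612 -0.0006  0.0175] -1.3461
[ 0.4988 -0.1123  0.0629] 0.179 [-0.0001  0.069 ]
```

>>> send_rows --deltas '[[[0.03,0,0.003],-0.078],[[0.065,0,0.006],-0.157],[[0.1,0,0.01],-0.236],[[0.13,0,0.014],-0.315],[[0.161,-0.001,0.017],-0.394]]' --gripper 0.6

```text
clock: 12.6
tool_pos: [0.5082, -0.2535, 0.1696]
orientation: [-180.0, -0.0, -50.3]
force: [1.2, 0.7, -0.6]
opening: 0.0522
gripper_force: 0.0
```

>>> send_rows --deltas '[[[0,0,0],-0.078],[[0,0,0],-0.157],[[0,0,0],-0.236],[[0,0,0],-0.315],[[0,0,0],-0.394]]'

```text
clock: 13.02
tool_pos: [0.5083, -0.2525, 0.1696]
orientation: [180.0, -0.0, -14.9]
force: [-0.5, 0.0, 0.0]
opening: 0.0526
gripper_force: 0.0
```

>>> send_rows --deltas '[[[0,0,0],-0.078],[[0,0,0],-0.157],[[0,0,0],-0.236],[[0,0,0],-0.315],[[0,0,0],-0.394]]'

```text
clock: 13.43
tool_pos: [0.5084, -0.2524, 0.1697]
orientation: [180.0, -0.0, 20.6]
force: [-0.3, 0.0, -0.1]
opening: 0.0526
gripper_force: 0.0
```

```bash
python3 go.py .5078 -.2526 .125 35
cat > tr.py <<'E'
from h import *
t,d=snap('top'),snap('side')
a=.065;R=np.array([[np.cos(a),-np.sin(a)],[np.sin(a),np.cos(a)]])
warm=lambda H:((H[...,0]<33)|(H[...,0]>172))&(H[...,1]>120)&(H[...,2]>70)
m=warm(hsv(t));m[:,378:]=0
tr=lambda q:[box(q,(0,0),(.09,.07),(.012,.028)),box(q,(0,0),(.009,.07),(.032,.068))]
x,e=fit([(t,m,(325,240,75,80))],tr,[.4995,-.1213,.065],[.004,.004,.03]);print('top',x.round(4),round(e,3),((x[:2]-[.5034,-.1812])@R).round(4),m[240:320,325:400].sum())
f=lambda im,x,y,w,h:cv2.resize(im[y:y+h,x:x+w,::-1],(400,480),interpolation=cv2.INTER_CUBIC)
cv2.imwrite('pics/c9.png',np.hstack([f(t['color'],330,240,70,84),f(d['color'],225,220,90,108)]))
E
python3 tr.py
```

```text
t 13.43 pos [ 0.5084 -0.2524  0.1697] rpy [180.   -0.   20.6] j6 117.2 op 0.0526 gf 0.0 F [-0.3  0.  -0.1] shares [-0.0008  0.      0.0559] -0.1602
top [ 0.4988 -0.126   0.0802] 2.674 [-0.001   0.0554] 278
```

View pics/c9.png

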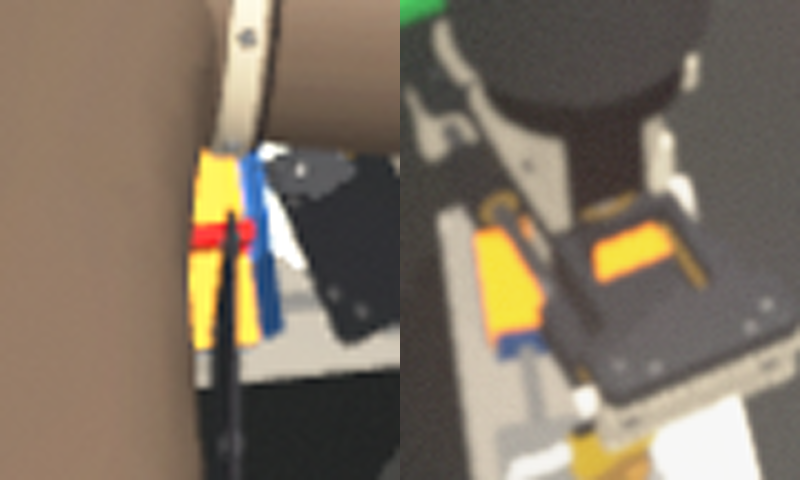

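>>> send_rows --deltas '[[[-0.001,0,0.015],-0.07],[[-0.001,0,0.033],-0.138],[[-0.001,0,0.052],-0.138],[[-0.001,0,0.07],-0.138],[[-0.001,0,0.082],-0.138]]'

```text
clock: 13.95
tool_pos: [0.5072, -0.2525, 0.1026]
orientation: [-180.0, 0.0, 32.4]
force: [-0.9, 0.1, 0.9]
opening: 0.0525
gripper_force: 0.0
```

>>> send_rows --deltas '[[[0,0,0],0],[[0,0,0],0],[[0,0,0],0],[[0,0,0],0],[[0,0,0],0]]' --gripper 0.2

```text
clock: 14.37
tool_pos: [0.5081, -0.2527, 0.1043]
orientation: [179.9, -0.1, 32.6]
force: [-0.7, -0.5, -0.3]
opening: 0.0247
gripper_force: 0.0
```

>>> send_rows --deltas '[[[0,0,0],0],[[0,0,0],0],[[0,0,0],0],[[0,0,0],0],[[0,0,0],0]]' --gripper 0.11

```text
clock: 14.78
tool_pos: [0.5074, -0.2521, 0.1039]
orientation: [-180.0, -0.0, 32.6]
force: [-1.7, 4.9, 5.2]
opening: 0.012
gripper_force: 30.0
```

```bash
python3 go.py .5078 -.2526 .104 33; python3 -c "
from h import *
o=ctrl.get_obs();print(o['moment'],o['joint_pos'].round(1))"
```

```text
t 14.78 pos [ 0.5074 -0.2521  0.1039] rpy [-180.    -0.    32.6] j6 129.3 op 0.012 gf 30.0 F [-1.7  4.9  5.2] shares [ 0.0001  0.0008 -0.0001] -0.0041
[ 1.86262859  0.65552183 -0.02763726] [ -6.7  21.5 -26.1  -0.  -42.5 129.3]
```

>>> send_rows --deltas '[[[0,0,0],0],[[0,0,0],0],[[0,0,0],0],[[0,0,0],0],[[0,0,0],0]]' --gripper 0.05

```text
clock: 15.2
tool_pos: [0.5074, -0.2521, 0.1039]
orientation: [-180.0, -0.0, 32.6]
force: [-2.0, 5.1, 4.3]
opening: 0.0122
gripper_force: 30.0
```

>>> send_rows --deltas '[[[0,-0.0006,-0.0005],0.02],[[0,-0.0006,-0.0005],0.04],[[0,-0.0006,-0.0005],0.06],[[0,-0.0006,-0.0005],0.08],[[0,-0.0006,-0.0005],0.1]]'

```text
clock: 15.62
tool_pos: [0.5073, -0.2519, 0.104]
orientation: [-180.0, -0.0, 23.6]
force: [-0.1, 3.8, 1.0]
opening: 0.0124
gripper_force: 30.0
```

```bash
python3 -c "
from h import *
o=ctrl.get_obs();print(o['moment'],o['force'],o['opening'],o['gripper_force'],o['orientation'])"
```

```text
[1.03978069 0.08112136 0.03213634] [-0.09224514  3.75571323  1.0190062 ] 0.012430628809360515 29.998923540115356 [-1.79983232e+02 -1.08570372e-02  2.35562400e+01]
```

>>> send_rows --deltas '[[[0,-0.0004,0],0.07],[[0,-0.0004,0],0.14],[[0,-0.0004,0],0.21],[[0,-0.0004,0],0.28],[[0,-0.0004,0],0.35]]'

```text
clock: 16.03
tool_pos: [0.5072, -0.2514, 0.1039]
orientation: [-180.0, -0.0, -8.2]
force: [-0.2, 5.2, 1.3]
opening: 0.0118
gripper_force: 30.0
```

```bash
cat > ob.py <<'E'
from plant import ctrl
o=ctrl.get_obs();print('M',o['moment'].round(2),'F',o['force'].round(1),o['tool_pos'].round(4),round(o['opening'],4),'yaw',o['orientation'].round(1),'j6',o['joint_pos'][5].round(1))
E
python3 ob.py
python3 - <<'E'
from h import *
t=snap('top'); H=hsv(t); c=t['color']
# jaw-tray picture numbers: blue and amber columns on a row
for r in (275,284,292,298):
    row=H[r,325:400]; am=[i+325 for i in range(75) if 8<row[i,0]<33 and row[i,1]>120 and row[i,2]>70]; bl=[i+325 for i in range(75) if 100<row[i,0]<125 and row[i,1]>150]
    print(r,am[:1],am[-1:],bl[:1],bl[-1:])
E
```

```text
M [1.98 0.06 0.03] F [-0.2  5.2  1.3] [ 0.5072 -0.2514  0.1039] 0.0118 yaw [-180.    -0.    -8.2] j6 88.5
275 [361] [371] [373] [374]
284 [361] [397] [] []
292 [362] [373] [375] [377]
298 [362] [373] [] []
```

>>> send_rows --deltas '[[[0,-0.0005,0],0.07],[[0.0001,-0.001,0],0.14],[[0.0002,-0.001,0],0.21],[[0.0003,-0.001,0],0.28],[[0.0004,-0.001,0],0.35]]'

```text
clock: 16.5
tool_pos: [0.5075, -0.2508, 0.1039]
orientation: [-180.0, 0.0, -39.5]
force: [-1.2, 4.6, 1.5]
opening: 0.0122
gripper_force: 30.0
```

```bash
python3 ob.py
```

```text
M [1.77 0.24 0.06] F [-1.2  4.6  1.5] [ 0.5075 -0.2508  0.1039] 0.0122 yaw [-180.     0.   -39.5] j6 57.0
```

>>> send_rows --deltas '[[[-0.0004,-0.0005,0],0.06],[[-0.0008,-0.001,0],0.12],[[-0.0008,-0.001,0],0.18],[[-0.0008,-0.001,0],0.24],[[-0.0008,-0.001,0],0.3]]'

```text
clock: 16.92
tool_pos: [0.5078, -0.2504, 0.104]
orientation: [-180.0, -0.0, -66.5]
force: [-0.1, -0.2, -0.3]
opening: 0.0121
gripper_force: 30.0
```

```bash
python3 ob.py
```

```text
M [ 0.12 -0.17  0.05] F [-0.1 -0.2 -0.3] [ 0.5078 -0.2504  0.104 ] 0.0121 yaw [-180.    -0.   -66.5] j6 30.0
```

>>> send_rows --deltas '[[[0,0,0],0.022],[[0,0,0],0.044],[[0,0,0],0.066],[[0,0,0],0.088],[[0,0,0],0.11]]'

```text
clock: 17.33
tool_pos: [0.5079, -0.2503, 0.104]
orientation: [-180.0, -0.0, -76.2]
force: [0.9, 0.0, -0.8]
opening: 0.012
gripper_force: 30.0
```

```bash
python3 ob.py
```

```text
M [ 0.18 -0.33  0.1 ] F [ 0.9  0.  -0.8] [ 0.5079 -0.2503  0.104 ] 0.012 yaw [-180.    -0.   -76.2] j6 20.2
```

>>> send_rows --deltas '[[[0,0,0],0.01],[[0,0,0],0.02],[[0,0,0],0.03],[[0,0,0],0.04],[[0,0,0],0.05]]'

```text
clock: 17.75
tool_pos: [0.508, -0.2503, 0.104]
orientation: [-180.0, -0.0, -80.8]
force: [2.2, -1.1, -1.2]
opening: 0.012
gripper_force: 30.0
```

```bash
python3 ob.py
```

```text
M [-0.27 -0.8   0.05] F [ 2.2 -1.1 -1.2] [ 0.508  -0.2503  0.104 ] 0.012 yaw [-180.    -0.   -80.8] j6 15.6
```

>>> send_rows --deltas '[[[0,0,0],0.008],[[0,0,0],0.016],[[0,0,0],0.024],[[0,0,0],0.032],[[0,0,0],0.04]]'

```text
clock: 18.17
tool_pos: [0.5081, -0.2503, 0.104]
orientation: [-180.0, -0.0, -84.4]
force: [3.1, -1.2, -2.0]
opening: 0.012
gripper_force: 30.0
```

```bash
python3 ob.py
```

```text
M [-0.49 -1.27  0.05] F [ 3.1 -1.2 -2. ] [ 0.5081 -0.2503  0.104 ] 0.012 yaw [-180.    -0.   -84.4] j6 12.0
```

>>> send_rows --deltas '[[[0,0,0],0.008],[[0,0,0],0.016],[[0,0,0],0.024],[[0,0,0],0.032],[[0,0,0],0.04]]'

```text
clock: 18.58
tool_pos: [0.5081, -0.2502, 0.104]
orientation: [-180.0, -0.0, -88.0]
force: [5.2, -1.5, -2.8]
opening: 0.0121
gripper_force: 30.0
```

```bash
python3 ob.py
```

```text
M [-0.68 -1.91  0.26] F [ 5.2 -1.5 -2.8] [ 0.5081 -0.2502  0.104 ] 0.0121 yaw [-180.   -0.  -88.] j6 8.4
```

>>> send_rows --deltas '[[[0,-0.0006,0],0.008],[[0,-0.0006,0],0.016],[[0,-0.0006,0],0.024],[[0,-0.0006,0],0.032],[[0,-0.0006,0],0.04]]'

```text
clock: 19.0
tool_pos: [0.5082, -0.25, 0.104]
orientation: [-180.0, 0.0, -91.6]
force: [3.2, 0.3, 1.0]
opening: 0.0121
gripper_force: 30.0
```

```bash
python3 ob.py
```

```text
M [ 0.16 -1.41  0.29] F [3.2 0.3 1. ] [ 0.5082 -0.25    0.104 ] 0.0121 yaw [-180.     0.   -91.6] j6 4.8
```

>>> send_rows --deltas '[[[0,-0.0003,0],0.008],[[0,-0.0003,0],0.016],[[0,-0.0003,0],0.024],[[0,-0.0003,0],0.032],[[0,-0.0003,0],0.04]]'

```text
clock: 19.42
tool_pos: [0.5083, -0.2501, 0.1039]
orientation: [180.0, -0.0, -95.2]
force: [2.2, 2.1, 4.2]
opening: 0.0127
gripper_force: 30.8
```

```bash
python3 ob.py
python3 - <<'E'
from h import *
t,d=snap('top'),snap('side')
for s,n,(x0,y0,w,h) in ((t,'top',(395,255,35,35)),(d,'side',(250,295,45,45))):
    H=hsv(s)[y0:y0+h,x0:x0+w]; m=(H[...,0]>18)&(H[...,0]<34)&(H[...,1]>110)&(H[...,2]>90)
    ys,xs=np.nonzero(m); print(n,len(xs)); 
    for y in sorted(set(ys)): print(y+y0,xs[ys==y].min()+x0,xs[ys==y].max()+x0,end='; ')
    print()
E
```

```text
M [ 1.01 -0.9   0.39] F [2.2 2.1 4.2] [ 0.5083 -0.2501  0.1039] 0.0127 yaw [180.   -0.  -95.2] j6 1.2
top 3
287 423 423; 288 423 423; 289 423 423; 
side 159
300 290 290; 301 250 262; 302 250 255; 310 271 273; 311 269 274; 312 269 274; 313 269 275; 314 269 275; 315 269 275; 316 269 276; 317 269 276; 318 269 276; 319 270 276; 320 270 276; 321 270 276; 322 270 276; 323 270 276; 324 270 277; 325 270 277; 326 270 277; 327 270 277; 328 271 277; 329 271 277; 330 271 276;
```

>>> send_rows --deltas '[[[0,0,0],0.008],[[0,0,0],0.016],[[0,0,0],0.024],[[0,0,0],0.032],[[0,0,0],0.04]]'

```text
clock: 19.93
tool_pos: [0.5083, -0.2502, 0.104]
orientation: [180.0, -0.0, -98.8]
force: [0.8, 1.3, 5.2]
opening: 0.013
gripper_force: 35.0
```

```bash
python3 ob.py
python3 - <<'E'
from h import *
t,d=snap('top'),snap('side')
T=hsv(t)
for r in (275,284,292,296):
    row=T[r,325:400]; am=[i+325 for i in range(75) if 8<row[i,0]<33 and row[i,1]>120 and row[i,2]>70]; bl=[i+325 for i in range(75) if 100<row[i,0]<125 and row[i,1]>150]
    print(r,am[:1],am[-1:],bl[:1],bl[-1:])
H=hsv(d);m=(H[...,0]>18)&(H[...,0]<34)&(H[...,1]>110)&(H[...,2]>90)
print([(y,*np.nonzero(m[y,262:285])[0][[0,-1]]+262) for y in range(311,331,4)])
for a in (-5,4,12):
    print(a,proj(d,box((.508,-.2502,np.radians(a)),(0,0),(.01,.042),(.07,))).round(1).tolist())
E
```

```text
M [ 0.78 -0.57  0.81] F [0.8 1.3 5.2] [ 0.5083 -0.2502  0.104 ] 0.013 yaw [180.   -0.  -98.8] j6 -2.4
275 [360] [368] [371] [373]
284 [360] [370] [372] [374]
292 [361] [371] [373] [375]
296 [361] [372] [374] [376]
[(311, np.int64(269), np.int64(275)), (315, np.int64(269), np.int64(275)), (319, np.int64(270), np.int64(276)), (323, np.int64(270), np.int64(276)), (327, np.int64(270), np.int64(278))]
-5 [[268.8, 321.1], [269.1, 303.5], [274.2, 320.9], [274.3, 303.3]]
4 [[270.6, 321.3], [267.4, 303.9], [276.0, 320.4], [272.6, 303.1]]
12 [[272.3, 321.2], [266.0, 304.5], [277.4, 319.8], [271.0, 303.2]]
```

>>> send_rows --deltas '[[[0,0,0],-0.01],[[0,0,0],-0.02],[[0,0,0],-0.03],[[0,0,0],-0.04],[[0,0,0],-0.04]]'

```text
clock: 20.45
tool_pos: [0.5083, -0.2503, 0.1039]
orientation: [180.0, 0.0, -95.2]
force: [1.9, 1.9, 4.9]
opening: 0.0127
gripper_force: 30.0
```

>>> send_rows --deltas '[[[0,0,0],0],[[0,0,0],0],[[0,0,0],0],[[0,0,0],0],[[0,0,0],0]]' --gripper 0.35

```text
clock: 20.87
tool_pos: [0.5078, -0.2502, 0.1034]
orientation: [179.9, 0.0, -95.2]
force: [0.7, -0.0, -0.4]
opening: 0.0302
gripper_force: 0.0
```

>>> send_rows --deltas '[[[0,0,0],-0.03],[[0,0,0],-0.06],[[0,0,0],-0.09],[[0,0,0],-0.099],[[0,0,0],-0.099]]'

```text
clock: 21.28
tool_pos: [0.5082, -0.2501, 0.1037]
orientation: [180.0, 0.0, -86.3]
force: [0.3, -0.8, -0.8]
opening: 0.0304
gripper_force: 0.0
```

```bash
python3 ob.py
```

```text
M [ 0.06 -0.06 -0.  ] F [ 0.3 -0.8 -0.8] [ 0.5082 -0.2501  0.1037] 0.0304 yaw [180.    0.  -86.3] j6 10.2
```

>>> send_rows --deltas '[[[0,0,0],0],[[0,0,0],0],[[0,0,0],0],[[0,0,0],0],[[0,0,0],0]]' --gripper 0.13

```text
clock: 21.7
tool_pos: [0.5082, -0.2502, 0.1039]
orientation: [180.0, 0.0, -86.3]
force: [-0.3, -0.3, 0.2]
opening: 0.012
gripper_force: 30.0
```

>>> send_rows --deltas '[[[0,0,0],0],[[0,0,0],0],[[0,0,0],0],[[0,0,0],0],[[0,0,0],0]]' --gripper 0.05

```text
clock: 22.12
tool_pos: [0.5082, -0.2501, 0.1038]
orientation: [180.0, 0.0, -86.2]
force: [-1.2, -0.8, 0.7]
opening: 0.0121
gripper_force: 30.0
```

```bash
python3 ob.py
```

```text
M [-0.    0.48 -0.04] F [-1.2 -0.8  0.7] [ 0.5082 -0.2501  0.1038] 0.0121 yaw [180.    0.  -86.2] j6 10.2
```

>>> send_rows --deltas '[[[0,0,0],-0.06],[[0,0,0],-0.13],[[0,0,0],-0.2],[[0,0,0],-0.27],[[0,0,0],-0.334]]'

```text
clock: 22.53
tool_pos: [0.5077, -0.2503, 0.1038]
orientation: [179.9, 0.0, -55.9]
force: [-3.6, -1.6, 2.1]
opening: 0.0119
gripper_force: 30.0
```

>>> send_rows --deltas '[[[0,0,0],-0.06],[[0,0,0],-0.13],[[0,0,0],-0.2],[[0,0,0],-0.27],[[0,0,0],-0.334]]'

```text
clock: 22.95
tool_pos: [0.5074, -0.2507, 0.1038]
orientation: [179.9, 0.1, -25.8]
force: [-4.0, -3.7, 1.7]
opening: 0.0122
gripper_force: 30.0
```

>>> send_rows --deltas '[[[0,0,0],-0.07],[[0,0,0],-0.14],[[0,0,0],-0.21],[[0,0,0],-0.28],[[0,0,0],-0.334]]'

```text
clock: 23.37
tool_pos: [0.5073, -0.2512, 0.1038]
orientation: [180.0, 0.1, 4.3]
force: [-4.2, -7.9, 0.2]
opening: 0.0124
gripper_force: 30.0
```

>>> send_rows --deltas '[[[0,0,0],0],[[0,0,0],0],[[0,0,0],0],[[0,0,0],0],[[0,0,0],0]]'

```text
clock: 23.78
tool_pos: [0.5073, -0.2512, 0.1038]
orientation: [180.0, 0.1, 3.9]
force: [-4.6, -6.8, 1.9]
opening: 0.0123
gripper_force: 30.0
```

```bash
python3 ob.py
python3 - <<'E'
from h import *
t,d=snap('top'),snap('side')
a=.065;R=np.array([[np.cos(a),-np.sin(a)],[np.sin(a),np.cos(a)]])
T=hsv(t)
am=(T[...,0]>18)&(T[...,0]<33)&(T[...,1]>120)&(T[...,2]>70); bl=(T[...,0]>100)&(T[...,0]<125)&(T[...,1]>150)
for r in range(258,306,5):
    A=np.nonzero(am[r,325:385])[0]+325;B=np.nonzero(bl[r,325:385])[0]+325
    if len(A) and len(B): print(r,A.min(),A.max(),B.min(),B.max(),((toz(t,[[A.max()+.5,r]],.028)[:,:2]-[.5034,-.1812])@R).round(4))
H=hsv(d);m=(H[...,0]>18)&(H[...,0]<34)&(H[...,1]>110)&(H[...,2]>90)
print([(y,*np.nonzero(m[y,255:292])[0][[0,-1]]+255) for y in range(306,332,3) if m[y,255:292].any()])
print(proj(d,box((.508,-.2502,np.radians(93.75)),(0,0),(.01,.042),(.04,.07))).round(1).tolist())
E
```

```text
M [-2.9   1.45  0.04] F [-4.6 -6.8  1.9] [ 0.5073 -0.2512  0.1038] 0.0123 yaw [1.8e+02 1.0e-01 3.9e+00] j6 100.4
273 361 363 372 374 [[0.0222 0.0432]]
278 361 369 373 375 [[0.0079 0.0295]]
288 362 371 374 376 [[-0.0179  0.0275]]
293 362 371 375 377 [[-0.0305  0.029 ]]
[(315, np.int64(255), np.int64(256))]
[[283.7, 322.1], [262.0, 325.5], [282.9, 318.0], [261.3, 321.4], [283.1, 312.4], [260.9, 315.9], [282.2, 308.3], [260.2, 311.7]]
```

>>> send_rows --deltas '[[[-0.0003,0.0005,0],0],[[-0.0006,0.0009,0],0],[[-0.0006,0.0009,0],0],[[-0.0006,0.0009,0],0],[[-0.0006,0.0009,0],0]]'

```text
clock: 24.3
tool_pos: [0.5073, -0.2513, 0.1038]
orientation: [180.0, 0.1, 3.9]
force: [-3.3, -5.2, 2.6]
opening: 0.0122
gripper_force: 30.0
```

```bash
python3 ob.py
python3 - <<'E'
from h import *
d=snap('side')
c=d['color'].astype(int)
H=hsv(d)
m=(H[...,0]>18)&(H[...,0]<36)&(H[...,1]>90)&(H[...,2]>60)
ys,xs=np.nonzero(m[296:335,252:295]); print(sorted(set(zip((ys+296).tolist(),(xs+252).tolist())))[:60])
E
```

```text
M [-1.91  1.42 -0.03] F [-3.3 -5.2  2.6] [ 0.5073 -0.2513  0.1038] 0.0122 yaw [1.8e+02 1.0e-01 3.9e+00] j6 100.4
[(302, 263), (303, 262), (305, 262), (306, 262), (306, 263), (307, 263), (309, 290), (309, 291), (309, 292), (310, 292), (311, 293), (314, 256), (314, 258), (315, 254), (315, 255), (316, 254), (316, 255), (317, 254), (317, 255), (317, 256)]
```

```bash
python3 -c "
from plant import ctrl
print(ctrl.close_job())"
```

```text
the job is handed in; nothing more can be done
None
```

I handed the job in at about 24 s. The tray was released in the bay and is against the end wall. The thumbscrew was seated (clear torque stop), regripped, backed off 90° by the tool's own angle and is still held; the gripper hid the wing at the end, so its final angle was not checked by camera.

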